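# Turn a trolley wheel to bring its valve to the top

### The arm

A 6-joint arm with a two-finger parallel gripper is mounted at the origin on the work surface. World frame = base frame: x ahead of the robot, y to its left, z up, the work surface at z = 0. Lengths are in m, angles in rad, forces in N, time in s.
With the tool pointing down it reaches from about 0.25 to 0.725 m from the base axis. Payload 4 kg.
Tool frame: the origin (TCP) lies midway between the tips of the shut fingers; the grasp point (between the pads) lies 19 mm behind it; z points along the fingers, y is the direction in which the jaws open and shut (so a half turn about z gives the same grasp; the last joint's range is limited). The gripper opens to 85 mm and grips with 20 to 120 N. Pads are 22 mm wide; open, the fingers measure 114 mm over their backs; the gripper's body (76 mm by 85 mm) begins 54 mm behind the grasp point. The pads swing forward as they close: fully open they stand 13 mm farther back than shut.
Start: joints at [1.119, 0.241, 0.005, 1.335, 0, 1.571], TCP at [0.218, 0.45, 0.231] pointing down, gripper open.
Joint ranges: [-2.72, 2.72], [-1.05, 1.87], [-1.09, 1.28], [-1.99, 2.15], [-1.42, 1.44], [-3.14, 3.14]. Speed limits (rad/s): [2.79, 2.79, 3.14, 3.14, 3.14, 3.14].

### API

Orientations are given as a unit quaternion [x, y, z, w].
In Python, from workcell import get_obs, camera, camera_model, job_done, masks_of gives the robot as it stands.
- The arm moves only by the tool jog_arm, never from a script. Its argument "deltas" is a list that holds one entry, the list of rows, each a list of 7 numbers: the shift along the tool's x, y, z in mm, then the turn, a rotation vector about the tool's x, y, z in degrees, then the finger opening in mm, from 0 to 85.4. A call has 1 to 5 rows; each row shifts and turns the pose as measured when the row begins, along the tool's axes as they then stand; what a row does not reach is not made up. A row lasts 1/10 s, in which the tool goes at most 50 mm and 8.59 degrees, less where a joint would pass 70% of its speed; a pose out of reach is approached as far as the arm can. A call with a gripper value outside its range is refused whole. The fingers move at their own pace and stop on an object; the grip force is fixed at half the most. Time passes only in rows, so rows that do not move let the fingers close. It gives the time, the measured TCP pose, the force and the opening at its end, in the units of the state.
- get_obs(): the state, without advancing time (a new reading comes with each control period).
- camera(name): name is "side" or "top"; returns the picture (420x560x3 uint8, red, green, blue); there is no depth.
- camera_model(name): a dict with "fovy" (degrees; the focal length in pixels is half the picture's height over the tangent of half this angle, whatever the lens; pixels are square), "cx", "cy" (the principal point, pixels), "pose" (4x4, takes a point from camera to world coordinates). Camera axes: x right, y down, z forward; pixel columns grow to the right and rows downward; lengths in m; the calibration is good to about 2 mm. A picture is of the moment at which its call begins. camera_model takes no time and is no camera call.
- job_done(): hands the job in, once; it reports no verdict.
Trained networks look in the newest picture that a camera, given by its name, has taken for a name from the list of things; names that differ only in an ending like _2 or _b are one class to them, and where a whole thing is asked for, a point or a joint stands for the part that bears it (a point fixed in the world has none). Each returns a list of dicts, best first, with "conf" (0 to 1); they miss things now and then, are a little off and sometimes report something else, mostly with a low value. They report only what shows in the picture. A call takes as long as a camera call.
- masks_of(target, camera): "pixels" (420x560 bool, what is visible of it) and "at" ([column, row] in pixels, amid what is visible of it).
The state is a dict: "clock": time; "joint_pos": joint angles; "joint_vel": joint speeds; "tau": joint torques, N m; "eef_pos": TCP position; "tool_rot": TCP orientation; "ft_force": force on the tool from outside, world axes, zero at the start; "ft_torque": the same for the moment, N m; "grip_width": finger opening in m.
Only numpy, scipy, OpenCV 4.12 (cv2) and the standard library are available. Lean on these libraries where they do the work, as an engineer would, in place of code of your own. Each camera call takes 0.05 s, during which the arm holds its last target. There are 200 camera calls.

### The job

The spoked wheel of the gas-cylinder trolley is on its service stand, ready for the air line. Turn it by pushing its spokes with your fingertips, one spoke after another, until the valve stem is at the very top, straight above the axle, then take your hand away and leave the wheel standing still. Do not turn it by the tyre, do not push on the valve stem, and leave the other things on the bench as they are.

Things in the scene. Friction and masses are not known exactly. Their poses are not given: they have to be found in the camera images.
- axle (a point): Centre of the wheel, on the level axle in the tyre's mid-plane, 165 mm above the bench; stays put. Axes: x level along the axle, away from the robot into the stand (the wheel's spoked front faces -x, roughly towards the robot); y level in the wheel's plane, to the left as seen from the robot; z up.
- stand: Grey steel stand, fixed to the bench, axes as axle; origin on the bench under the axle point. Base plate 150 x 180 x 12 mm (x from -20 to 130 mm); post behind the wheel (x from 64 to 86 mm, 28 mm wide, to 22 mm above the axle).
- wheel (a joint): Turn of the wheel, rad, free both ways. 0 or any multiple of 2 pi = valve stem at the very top; grows clockwise as seen from the robot (top moves to the robot's right). Stiff hub: turning takes about 0.35 N m (6 N on a spoke 58 mm from the axle); the wheel stays where it is left, without coasting.
- valve: Valve stem: brass, black cap, rubber foot, 12 mm thick, 35 mm long, set in the rim and pointing in towards the axle, midway between two spokes, in the tyre's mid-plane. Origin in the stem, 80 mm from the axle (it spans 60 to 95 mm); its z axis points radially outward, vertical when the valve is at the top.
- spokes: Five round steel spokes, 12 mm thick, at 36, 108, 180, 252, 324 degrees from the valve, dished to the robot: from the hub (18 mm off the axle line, 66 mm in front of the tyre's mid-plane) to a bend (70 mm off, 40 mm in front), then back to the rim (94 mm off, 8 mm in front). At 58 mm off they lie 46 mm in front. Hub 40 mm in diameter, 84 mm out in front. Origin: wheel centre; z to the valve.
- tyre: Black tyre with steel rim, 254 mm outside diameter, 30 mm wide (15 mm either side of the mid-plane), round in section; the free opening inside tyre and rim is 182 mm in diameter. Origin in the centre of the wheel. Turns with the wheel.
- bottle: Loose white bottle, 52 mm diameter, 130 mm tall, stands beside the wheel; origin under its centre. To be left alone.
- jar: Loose clear jar with black cap, 60 mm diameter, 70 mm tall, stands beside the wheel; origin under its centre. To be left alone.
- carton: Loose cardboard carton 70 x 55 x 45 mm, beside the wheel; origin under its centre. To be left alone.
- wrench: Loose steel wrench, 160 mm long, lying on the bench in front of the wheel; origin under its middle. To be left alone.

How it is judged:
On the way:
1. the fingers push on a spoke (contact force between the fingers and spokes above 1 N), for 0.2 s.
At the end, for the whole second after the job is handed in: the valve stem is within 0.1 rad (about 6 degrees) of straight above the axle, the wheel is still, and bottle, jar, carton and wrench are within 20 mm of where they stood, bottle and jar upright (angle between valve's own z axis and vertical below 0.1 rad and velocity of joint wheel between -0.02 and 0.02 rad/s and distance of each of bottle, jar, carton, wrench from where it was at the start of the episode below 0.02 m and angle between each of bottle, jar's own z axis and vertical below 0.2 rad); the robot touches nothing.
It fails at once if the tyre or rim is pushed with more than 4 N (contact force between any of the fingers, the arm and tyre above 4 N).
It fails at once if the valve stem is pushed with more than 2 N (contact force between any of the fingers, the arm and valve above 2 N).
It fails at once if a bystander (bottle, jar, carton, wrench) is lifted or moved more than 20 mm (distance of any of bottle, jar, carton, wrench from where it was at the start of the episode above 0.02 m).
It also fails if it takes over 72 s, if anything falls off the work surface, if the arm or the gripper's body presses on something with over 40 N, if the wrist force passes 120 N, or if a joint passes its speed limit or range.

## Working session

There is one attempt and no reset: what is moved stays moved. The work goes in short steps, Python scripts to look and compute and a tool call to move; the robot and the scene stay as the last step left them, time stands still between calls to the robot, and variables do not carry over. Pictures are saved under pics/ and viewed, about 8 in all and at most 12, crops included, and the job is handed in when it is done.

Besides the shell and the picture viewer there is one more tool, called after ">>>" as name(argument=value, ...), one argument or row to a line, values as JSON. jog_arm: Moves the arm, as the interface text tells. Its arguments: {"type":"object","properties":{"deltas":{"type":"array"}},"required":["deltas"]}

```bash
mkdir -p pics; python3 - <<'E'
from workcell import *
import cv2,numpy as np
o=get_obs();print(o['clock'],o['eef_pos'],o['tool_rot'],o['grip_width'])
for c in('side','top'):
    im=camera(c);cv2.imwrite(f'pics/{c}0.png',im[:,:,::-1])
    m=camera_model(c);print(c,m['fovy'],m['cx'],m['cy'],np.round(m['pose'],3).tolist())
    for t in('wheel','valve','spokes','tyre','stand','bottle','jar','carton','wrench'):
        print(t,[(round(d['conf'],2),np.round(d['at']).tolist(),int(d['pixels'].sum())) for d in masks_of(t,c)[:2]])
E
```

```text
0.0 [0.2180202 0.4492887 0.2304108] [ 2.23975942e-01  9.74594122e-01 -1.00915613e-03 -2.35338515e-04] 0.08517076768477423
side 44.5047817272278 286.8542875470694 203.49598225972437 [[0.907, -0.33, 0.263, 0.247], [-0.422, -0.679, 0.601, -0.685], [-0.019, -0.656, -0.755, 1.075], [0.0, 0.0, 0.0, 1.0]]
wheel [(0.65, [306.0, 224.0], 4010)]
valve []
spokes [(0.88, [291.0, 222.0], 759)]
tyre [(0.97, [318.0, 218.0], 2582)]
stand [(0.97, [313.0, 235.0], 6403), (0.54, [247.0, 278.0], 434)]
bottle [(0.76, [307.0, 336.0], 825)]
jar [(0.84, [255.0, 209.0], 626), (0.62, [290.0, 228.0], 713)]
carton [(0.75, [353.0, 322.0], 1039)]
wrench [(0.73, [246.0, 276.0], 505)]
top 44.19862686407511 280.56785217663577 204.0476198019793 [[0.001, -0.999, 0.049, 0.48], [-1.0, -0.001, 0.003, 0.039], [-0.003, -0.049, -0.999, 1.37], [0.0, 0.0, 0.0, 1.0]]
wheel [(0.56, [316.0, 193.0], 3056)]
valve []
spokes [(0.7, [325.0, 203.0], 749)]
tyre [(0.62, [316.0, 182.0], 1801)]
stand [(0.86, [314.0, 181.0], 5367)]
bottle [(0.59, [389.0, 229.0], 443)]
jar [(0.81, [234.0, 210.0], 457), (0.23, [313.0, 182.0], 5360)]
carton [(0.59, [385.0, 186.0], 680)]
wrench [(0.59, [314.0, 181.0], 5432), (0.58, [299.0, 248.0], 415)]
```

```bash
python3 - <<'E'
import cv2,numpy as np
a=cv2.imread('pics/side0.png')[140:360,200:400];b=cv2.imread('pics/top0.png')[110:330,200:440]
cv2.imwrite('pics/a.png',cv2.resize(a,None,fx=2.7,fy=2.7,interpolation=2))
cv2.imwrite('pics/b.png',cv2.resize(b,None,fx=2.7,fy=2.7,interpolation=2))
E
```

```text
(no output)
```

View pics/a.png

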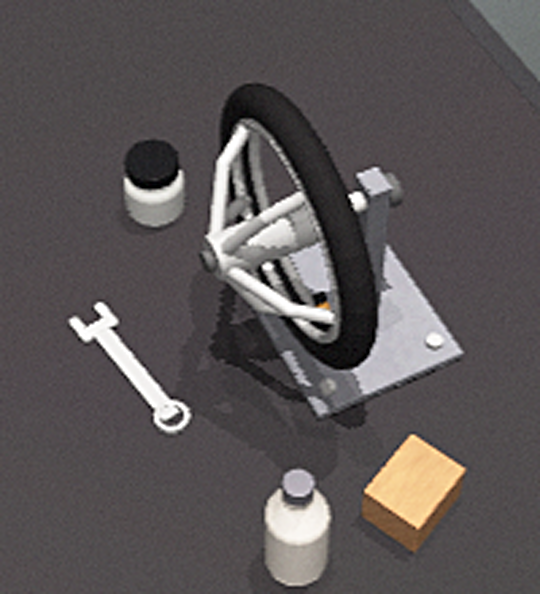

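View pics/b.png

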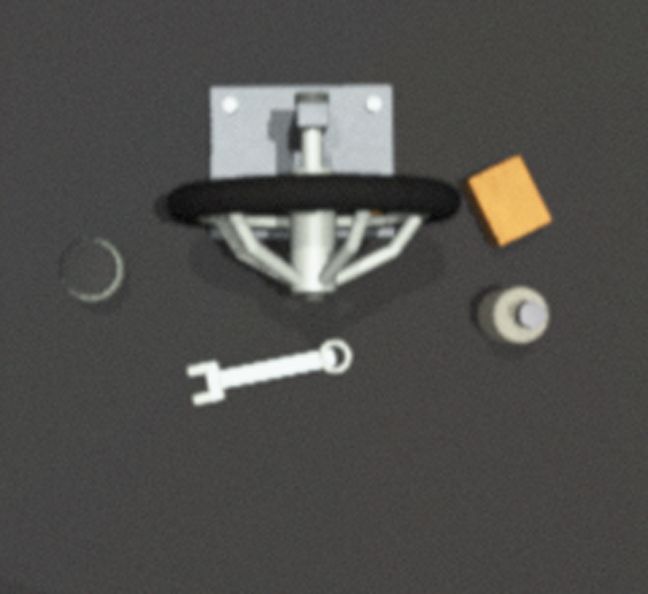

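```bash
cat > h.py <<'E'
import numpy as np,cv2
from workcell import *
from scipy.optimize import minimize
def proj(P,m):
    T=np.linalg.inv(np.array(m['pose']));Q=P@T[:3,:3].T+T[:3,3]
    f=210/np.tan(np.radians(m['fovy'])/2)
    return np.c_[f*Q[:,0]/Q[:,2]+m['cx'],f*Q[:,1]/Q[:,2]+m['cy'],Q[:,2]]
u,v=[a.ravel() for a in np.meshgrid(np.linspace(0,2*np.pi,300),np.linspace(0,2*np.pi,40))]
r=.110+.017*np.cos(v);TY=np.c_[.015*np.sin(v),r*np.cos(u),r*np.sin(u)]
def tube(pts,rad):
    out=[]
    for a,b in zip(pts[:-1],pts[1:]):
        a,b=np.array(a),np.array(b);d=b-a;n1=np.cross(d,[.1,.9,.3]);n1/=np.linalg.norm(n1);n2=np.cross(d,n1);n2/=np.linalg.norm(n2)
        for t in np.linspace(0,1,40):
            for w in np.linspace(0,2*np.pi,16): out.append(a+t*d+rad*(np.cos(w)*n1+np.sin(w)*n2))
    return np.array(out)
def rad(th,x,r): # th clockwise seen from robot, from top: top moves to -y
    return [x,-r*np.sin(th),r*np.cos(th)]
def spokes(q):
    return np.vstack([tube([rad(q+np.radians(a),-.066,.018),rad(q+np.radians(a),-.040,.070),rad(q+np.radians(a),-.008,.094)],.006) for a in(36,108,180,252,324)])
HUB=tube([[-.084,0,0],[.02,0,0]],.02)
def place(P,p):
    c,s=np.cos(p[2]),np.sin(p[2]);return P@np.array([[c,s,0],[-s,c,0],[0,0,1]])+[p[0],p[1],.165]
def hull(uv):
    im=np.zeros((420,560),np.uint8);cv2.fillConvexPoly(im,cv2.convexHull(np.round(uv).astype(np.int32)),1);return im>0
def iou(a,b): return (a&b).sum()/max(1,(a|b).sum())
def sil(p,q,m):
    P=np.vstack([TY,HUB,spokes(q)]);lab=np.r_[np.zeros(len(TY)),np.ones(len(HUB)),2*np.ones(len(P)-len(TY)-len(HUB))]
    Q=proj(place(P,p),m);o=np.argsort(-Q[:,2]);im=-np.ones((420,560))
    c=np.round(Q[o,:2]).astype(int);im[c[:,1],c[:,0]]=lab[o];return im==2
E
cat > fit.py <<'E'
from h import *
ms={c:camera_model(c) for c in('side','top')}
im={c:camera(c) for c in ms}
ty={c:masks_of('tyre',c)[0]['pixels'] for c in ms};sp={c:masks_of('spokes',c)[0]['pixels'] for c in ms}
def H(c):
    k=ty[c].astype(np.uint8);n,l,s,_=cv2.connectedComponentsWithStats(k);k=l==1+np.argmax(s[1:,4]);return hull(np.argwhere(k)[:,::-1])
hm={c:H(c) for c in ms}
f=lambda p:-sum(iou(hull(proj(place(TY,p),ms[c])[:,:2]),hm[c]) for c in ms)
r=minimize(f,[.59,-.044,0],method='Nelder-Mead',options=dict(initial_simplex=[[.59,-.044,0],[.605,-.044,0],[.59,-.03,0],[.59,-.044,.1]]))
p=r.x;print(p,-r.fun/2);np.save('p.npy',p)
A=np.radians(np.arange(0,72,1));
for c in ms:
    S=[iou(sil(p,a,ms[c]),sp[c]) for a in A];print(c,np.argmax(S),max(S))
S=[sum(iou(sil(p,a,ms[c]),sp[c]) for c in ms) for a in A];b=np.argmax(S);print('q mod72',b)
for k in range(5):
    q=np.radians(b+72*k);print(b+72*k,[np.round(proj(place(np.array([rad(q,0,.06),rad(q,0,.08)]),p),ms[c])[:,:2]).tolist() for c in ms])
E
python3 fit.py
```

```text
[ 0.58257339 -0.03648899  0.00089718] 0.9446123321123321
side 59 0.829686013320647
top 62 0.70509977827051
q mod72 60
60 [[[319.0, 232.0], [323.0, 235.0]], [[338.0, 185.0], [346.0, 184.0]]]
132 [[[317.0, 249.0], [320.0, 257.0]], [[332.0, 187.0], [337.0, 188.0]]]
204 [[[303.0, 231.0], [302.0, 233.0]], [[303.0, 188.0], [299.0, 188.0]]]
276 [[[297.0, 204.0], [293.0, 198.0]], [[289.0, 186.0], [280.0, 186.0]]]
348 [[[306.0, 203.0], [305.0, 196.0]], [[310.0, 184.0], [309.0, 183.0]]]
```

```bash
cat > plan.py <<'E'
import sys,json,numpy as np
from scipy.spatial.transform import Rotation as R, Slerp
from workcell import get_obs
RT=R.from_matrix(np.array([[0,0,1],[1,0,0],[0,1,0]]))
def plan(wps,g=0):
    """wps: list of (xyz, frac of rotation reached, nrows)"""
    o=get_obs();p=np.array(o['eef_pos']);r0=R.from_quat(o['tool_rot']);S=Slerp([0,1],R.concatenate([r0,RT]))
    print(round(o['clock'],2),np.round(p,4),'rotdeg',round(np.degrees((r0.inv()*RT).magnitude()),1),'F',np.round(o['ft_force'],1))
    f=0;rows=[];r=r0
    for t,ft,n in wps:
        t=np.array(t)
        for i in range(1,n+1):
            pn=p+(t-p)/(n-i+1);rn=S(f+(ft-f)*i/n)
            rows.append(np.round(np.r_[1e3*r.inv().apply(pn-p),np.degrees((r.inv()*rn).as_rotvec()),g],1).tolist());p,r=pn,rn
        f=ft
    for i in range(0,len(rows),5): print(json.dumps([rows[i:i+5]]))
E
python3 - <<'E'
from plan import *
plan([([.32,.2,.32],.5,9),([.45,-.087,.20],1,9)])
E
```

```text
1.3 [0.2183 0.4498 0.2313] rotdeg 106.4 F [0.1 0.3 0.8]
[[[-22.3, -20.0, -9.9, -4.4, -2.8, 2.8, 0.0], [-23.7, -18.2, -10.2, -4.4, -2.8, 2.8, 0.0], [-25.0, -16.2, -10.4, -4.4, -2.8, 2.8, 0.0], [-26.3, -14.1, -10.3, -4.4, -2.8, 2.8, 0.0], [-27.4, -12.1, -10.0, -4.4, -2.8, 2.8, 0.0]]]
[[[-28.4, -10.0, -9.5, -4.4, -2.8, 2.8, 0.0], [-29.3, -7.8, -8.8, -4.4, -2.8, 2.8, 0.0], [-30.0, -5.8, -7.9, -4.4, -2.8, 2.8, 0.0], [-30.6, -3.7, -6.8, -4.4, -2.8, 2.8, 0.0], [-30.6, -18.2, 11.6, -4.4, -2.8, 2.8, 0.0]]]
[[[-30.9, -17.6, 11.7, -4.4, -2.8, 2.8, 0.0], [-31.2, -17.1, 11.9, -4.4, -2.8, 2.8, 0.0], [-31.4, -16.5, 12.1, -4.4, -2.8, 2.8, 0.0], [-31.6, -15.9, 12.4, -4.4, -2.8, 2.8, 0.0], [-31.7, -15.3, 12.7, -4.4, -2.8, 2.8, 0.0]]]
[[[-31.8, -14.8, 13.1, -4.4, -2.8, 2.8, 0.0], [-31.9, -14.3, 13.5, -4.4, -2.8, 2.8, 0.0], [-31.9, -13.8, 13.9, -4.4, -2.8, 2.8, 0.0]]]
```

>>> jog_arm(
  deltas=[
    [[-22, -20, -10, -4.4, -2.8, 2.8, 0], [-24, -18, -10, -4.4, -2.8, 2.8, 0], [-25, -16, -10, -4.4, -2.8, 2.8, 0], [-26, -14, -10, -4.4, -2.8, 2.8, 0], [-27, -12, -10, -4.4, -2.8, 2.8, 0]],
  ],
)

```text
clock: 1.8
eef_pos: [0.2772, 0.3113, 0.2761]
tool_rot: [0.337, 0.913, 0.159, 0.165]
ft_force: [-0.8, 0.6, 0.6]
grip_width: 0.012
```

>>> jog_arm(
  deltas=[
    [[-28, -10, -9.5, -4.4, -2.8, 2.8, 0], [-29, -8, -9, -4.4, -2.8, 2.8, 0], [-30, -6, -8, -4.4, -2.8, 2.8, 0], [-30, -4, -7, -4.4, -2.8, 2.8, 0]],
  ],
)

```text
clock: 2.2
eef_pos: [0.3194, 0.1953, 0.3189]
tool_rot: [0.411, 0.816, 0.284, 0.291]
ft_force: [0.6, -0.7, 0.3]
grip_width: 0.0004
```

```bash
python3 - <<'E'
from plan import *
plan([([.45,-.087,.20],1,14)])
E
```

```text
2.2 [0.3194 0.1953 0.3189] rotdeg 51.4 F [ 0.6 -0.7  0.3]
[[[-19.4, -11.4, 7.8, -2.8, -1.7, 1.7, 0.0], [-19.5, -11.1, 7.8, -2.8, -1.7, 1.7, 0.0], [-19.6, -10.9, 7.8, -2.8, -1.7, 1.7, 0.0], [-19.7, -10.7, 7.9, -2.8, -1.7, 1.7, 0.0], [-19.8, -10.5, 8.0, -2.8, -1.7, 1.7, 0.0]]]
[[[-19.9, -10.3, 8.1, -2.8, -1.7, 1.7, 0.0], [-20.0, -10.0, 8.2, -2.8, -1.7, 1.7, 0.0], [-20.0, -9.8, 8.3, -2.8, -1.7, 1.7, 0.0], [-20.1, -9.6, 8.4, -2.8, -1.7, 1.7, 0.0], [-20.1, -9.4, 8.5, -2.8, -1.7, 1.7, 0.0]]]
[[[-20.1, -9.2, 8.7, -2.8, -1.7, 1.7, 0.0], [-20.2, -9.0, 8.8, -2.8, -1.7, 1.7, 0.0], [-20.2, -8.8, 9.0, -2.8, -1.7, 1.7, 0.0], [-20.2, -8.7, 9.1, -2.8, -1.7, 1.7, 0.0]]]
```

Tracking is good.

>>> jog_arm(
  deltas=[
    [[-19.5, -11.4, 7.8, -2.8, -1.7, 1.7, 0], [-19.5, -11, 7.8, -2.8, -1.7, 1.7, 0], [-19.6, -11, 7.8, -2.8, -1.7, 1.7, 0], [-19.7, -10.7, 7.9, -2.8, -1.7, 1.7, 0], [-19.8, -10.5, 8, -2.8, -1.7, 1.7, 0]],
  ],
)

```text
clock: 2.7
eef_pos: [0.368, 0.094, 0.3061]
tool_rot: [0.452, 0.717, 0.375, 0.376]
ft_force: [0.6, -0.0, -0.2]
grip_width: -0.0002
```

>>> jog_arm(
  deltas=[
    [[-20, -10.3, 8, -2.8, -1.7, 1.7, 0], [-20, -10, 8, -2.8, -1.7, 1.7, 0], [-20, -10, 8, -2.8, -1.7, 1.7, 0], [-20, -9.6, 8, -2.8, -1.7, 1.7, 0], [-20, -9.4, 8.5, -2.8, -1.7, 1.7, 0]],
  ],
)

```text
clock: 3.2
eef_pos: [0.4211, -0.0204, 0.3664]
tool_rot: [0.496, 0.623, 0.429, 0.427]
ft_force: [-0.1, 0.3, -0.1]
grip_width: 0.0002
```

```bash
python3 - <<'E'
from plan import *
plan([([.45,-.087,.194],1,5)])
print(get_obs()['joint_pos'])
E
```

```text
3.2 [ 0.4211 -0.0204  0.3664] rotdeg 18.3 F [-0.1  0.3 -0.1]
[[[-10.3, -33.4, 13.3, -3.0, -1.5, 1.4, 0.0], [-10.8, -33.8, 11.8, -3.0, -1.5, 1.4, 0.0], [-11.4, -34.1, 10.3, -3.0, -1.5, 1.4, 0.0], [-12.0, -34.4, 8.8, -3.0, -1.5, 1.4, 0.0], [-12.6, -34.5, 7.3, -3.0, -1.5, 1.4, 0.0]]]
[-0.3916545  -0.71307016 -1.08703138 -0.06636747  0.48655001  1.31237348]
```

```bash
python3 - <<'E'
from plan import *
plan([([.485,-.087,.3],1,5),([.485,-.087,.194],1,5)])
E
```

```text
3.2 [ 0.4211 -0.0204  0.3664] rotdeg 18.3 F [-0.1  0.3 -0.1]
[[[-13.5, -11.4, 14.3, -3.0, -1.5, 1.4, 0.0], [-13.5, -11.8, 14.0, -3.0, -1.5, 1.4, 0.0], [-13.4, -12.2, 13.8, -3.0, -1.5, 1.4, 0.0], [-13.4, -12.6, 13.5, -3.0, -1.5, 1.4, 0.0], [-13.3, -12.9, 13.1, -3.0, -1.5, 1.4, 0.0]]]
[[[0.0, -21.2, 0.0, 0.0, 0.0, 0.0, 0.0], [0.0, -21.2, 0.0, 0.0, 0.0, 0.0, 0.0], [0.0, -21.2, 0.0, 0.0, 0.0, 0.0, 0.0], [0.0, -21.2, 0.0, 0.0, 0.0, 0.0, 0.0], [0.0, -21.2, 0.0, 0.0, 0.0, 0.0, 0.0]]]
```

>>> jog_arm(
  deltas=[
    [[-13.5, -11.5, 14.3, -3, -1.5, 1.4, 0], [-13.5, -12, 14, -3, -1.5, 1.4, 0], [-13.4, -12, 14, -3, -1.5, 1.4, 0], [-13.4, -12.6, 13.5, -3, -1.5, 1.4, 0], [-13.3, -13, 13, -3, -1.5, 1.4, 0]],
  ],
)

```text
clock: 3.7
eef_pos: [0.5178, -0.1212, 0.3936]
tool_rot: [0.519, 0.526, 0.476, 0.476]
ft_force: [0.5, 0.5, 0.6]
grip_width: -0.0001
```

>>> jog_arm(
  deltas=[
    [[0, 0, 0, 0, 0, 0, 0]],
  ],
)

```text
clock: 3.8
eef_pos: [0.5196, -0.1232, 0.3906]
tool_rot: [0.522, 0.526, 0.476, 0.474]
ft_force: [-0.1, 0.8, -0.6]
grip_width: -0.0
```

```bash
python3 - <<'E'
from plan import *
plan([([.485,-.087,.194],1,6)])
print(get_obs()['joint_pos'])
E
```

```text
3.8 [ 0.5196 -0.1232  0.3906] rotdeg 5.6 F [-0.1  0.8 -0.6]
[[[6.2, -33.1, -2.5, -0.9, -0.1, 0.0, 0.0], [6.1, -33.1, -3.1, -0.9, -0.1, 0.0, 0.0], [6.1, -33.1, -3.6, -0.9, -0.1, 0.0, 0.0], [6.1, -33.0, -4.1, -0.9, -0.1, 0.0, 0.0], [6.1, -32.9, -4.7, -0.9, -0.1, 0.0, 0.0]]]
[[[6.1, -32.8, -5.2, -0.9, -0.1, 0.0, 0.0]]]
[-0.52096182 -0.23310933 -1.08442875 -0.73831733  0.52373809  1.51128968]
```

```bash
cat >> plan.py <<'E'
t=np.radians(40);c,s=np.cos(t),np.sin(t)
RT=R.from_matrix(np.array([[0,s,c],[1,0,0],[0,c,-s]]))
def fin(th,x=-.030,r=.058,P=np.load('p.npy')):
    th=np.radians(th);return [P[0]+x,P[1]-r*np.sin(th),.165+r*np.cos(th)-(x+.046)*np.tan(t)]
E
python3 - <<'E'
from plan import *
print(fin(56),fin(56,-.1))
w=fin(56);w[0]=.48
plan([([.46,-.087,.35],.8,5),(w,1,7)])
E
```

```text
[np.float64(0.5525733908610966), np.float64(-0.08457316968592708), np.float64(0.18400759430246685)] [np.float64(0.48257339086109663), np.float64(-0.08457316968592708), np.float64(0.24274456848487647)]
3.8 [ 0.5196 -0.1232  0.3906] rotdeg 34.4 F [-0.1  0.8 -0.6]
[[[7.3, -9.2, -11.0, 5.5, -0.0, 0.0, 0.0], [7.3, -10.2, -10.1, 5.5, -0.0, 0.0, 0.0], [7.3, -11.2, -9.1, 5.5, -0.0, 0.0, 0.0], [7.3, -12.0, -8.0, 5.5, -0.0, 0.0, 0.0], [7.3, -12.7, -6.8, 5.5, -0.0, 0.0, 0.0]]]
[[[0.3, -18.3, 15.4, 1.0, -0.0, 0.0, 0.0], [0.3, -18.0, 15.7, 1.0, -0.0, 0.0, 0.0], [0.3, -17.8, 16.0, 1.0, -0.0, 0.0, 0.0], [0.3, -17.5, 16.3, 1.0, -0.0, 0.0, 0.0], [0.3, -17.2, 16.6, 1.0, -0.0, 0.0, 0.0]]]
[[[0.3, -16.9, 16.9, 1.0, -0.0, 0.0, 0.0], [0.3, -16.6, 17.1, 1.0, -0.0, 0.0, 0.0]]]
```

>>> jog_arm(
  deltas=[
    [[7, -9, -11, 5.5, 0, 0, 0], [7, -10, -10, 5.5, 0, 0, 0], [7, -11, -9, 5.5, 0, 0, 0], [7, -12, -8, 5.5, 0, 0, 0], [7, -13, -7, 5.5, 0, 0, 0]],
  ],
)

```text
clock: 4.3
eef_pos: [0.459, -0.0891, 0.3444]
tool_rot: [0.619, 0.622, 0.34, 0.337]
ft_force: [0.2, -1.2, -0.1]
grip_width: 0.0001
```

```bash
python3 - <<'E'
from plan import *
print(get_obs()['joint_pos'])
plan([(fin(56,-.1),1,5)])
E
```

```text
[-0.41850839 -0.50014325 -0.79615046  0.3187382   0.35363553  1.33286491]
4.3 [ 0.459  -0.0891  0.3444] rotdeg 7.2 F [ 0.2 -1.2 -0.1]
[[[0.9, -14.6, 15.0, 1.4, -0.1, 0.0, 0.0], [0.9, -14.2, 15.3, 1.4, -0.1, 0.0, 0.0], [0.9, -13.8, 15.7, 1.4, -0.1, 0.0, 0.0], [0.9, -13.4, 16.0, 1.4, -0.1, 0.0, 0.0], [0.9, -13.0, 16.4, 1.4, -0.1, 0.0, 0.0]]]
```

Away from the joint limit now.

>>> jog_arm(
  deltas=[
    [[1, -14.6, 15, 1.4, 0, 0, 0], [1, -14, 15, 1.4, 0, 0, 0], [1, -14, 16, 1.4, 0, 0, 0], [1, -13.4, 16, 1.4, 0, 0, 0], [1, -13, 16, 1.4, 0, 0, 0]],
  ],
)

```text
clock: 4.8
eef_pos: [0.4833, -0.0822, 0.2456]
tool_rot: [0.635, 0.642, 0.304, 0.305]
ft_force: [0.4, 0.5, -0.0]
grip_width: -0.0003
```

```bash
python3 - <<'E'
from plan import *
import cv2
from workcell import *
print(get_obs()['joint_pos'])
plan([(fin(56),1,5)])
a=camera('side')[120:300,200:400];b=camera('top')[110:290,220:420]
cv2.imwrite('pics/c.png',cv2.resize(np.hstack([a,b])[:,:,::-1],None,fx=2,fy=2,interpolation=2))
E
```

```text
[-0.32358434 -0.30295196 -0.88605489  0.12499214  0.25222405  1.3533225 ]
4.8 [ 0.4833 -0.0822  0.2456] rotdeg 1.1 F [ 0.4  0.5 -0. ]
[[[-0.5, -0.8, 18.5, 0.2, -0.0, 0.1, 0.0], [-0.5, -0.8, 18.5, 0.2, -0.0, 0.1, 0.0], [-0.5, -0.7, 18.5, 0.2, -0.0, 0.1, 0.0], [-0.5, -0.7, 18.5, 0.2, -0.0, 0.1, 0.0], [-0.5, -0.6, 18.5, 0.2, -0.0, 0.1, 0.0]]]
```

View pics/c.png

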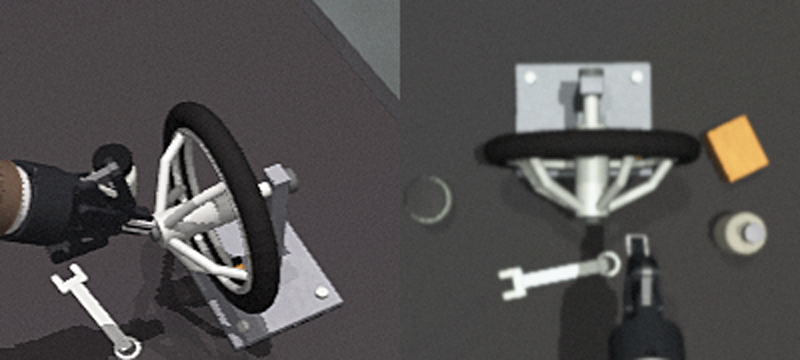

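>>> jog_arm(
  deltas=[
    [[-0.5, -0.8, 18.5, 0.2, 0, 0, 0], [-0.5, -0.8, 18.5, 0.2, 0, 0, 0], [-0.5, -0.7, 18.5, 0.2, 0, 0, 0], [-0.5, -0.7, 18.5, 0.2, 0, 0, 0], [-0.5, -0.6, 18.5, 0.2, 0, 0, 0]],
  ],
)

```text
clock: 5.4
eef_pos: [0.5528, -0.0836, 0.1834]
tool_rot: [0.636, 0.643, 0.301, 0.301]
ft_force: [-0.4, -0.3, -0.6]
grip_width: -0.0001
```

```bash
python3 - <<'E'
from plan import *
plan([(fin(a),1,1) for a in range(53,-28,-4)])
E
```

```text
5.4 [ 0.5528 -0.0836  0.1834] rotdeg 0.7 F [-0.4 -0.3 -0.6]
[[[0.7, 2.2, -2.2, 0.4, -0.2, 0.6, 0.0], [2.5, 2.4, -2.0, 0.0, 0.0, 0.0, 0.0], [2.8, 2.3, -1.9, 0.0, 0.0, 0.0, 0.0], [3.0, 2.1, -1.8, 0.0, 0.0, 0.0, 0.0], [3.1, 2.0, -1.6, 0.0, 0.0, 0.0, 0.0]]]
[[[3.3, 1.8, -1.5, 0.0, 0.0, 0.0, 0.0], [3.5, 1.6, -1.3, 0.0, 0.0, 0.0, 0.0], [3.6, 1.4, -1.2, 0.0, 0.0, 0.0, 0.0], [3.7, 1.2, -1.0, 0.0, 0.0, 0.0, 0.0], [3.8, 1.0, -0.8, 0.0, 0.0, 0.0, 0.0]]]
[[[3.9, 0.8, -0.7, 0.0, 0.0, 0.0, 0.0], [4.0, 0.6, -0.5, 0.0, 0.0, 0.0, 0.0], [4.0, 0.4, -0.3, 0.0, 0.0, 0.0, 0.0], [4.0, 0.2, -0.1, 0.0, 0.0, 0.0, 0.0], [4.0, -0.1, 0.0, 0.0, 0.0, 0.0, 0.0]]]
[[[4.0, -0.3, 0.2, 0.0, 0.0, 0.0, 0.0], [4.0, -0.5, 0.4, 0.0, 0.0, 0.0, 0.0], [3.9, -0.7, 0.6, 0.0, 0.0, 0.0, 0.0], [3.9, -0.9, 0.8, 0.0, 0.0, 0.0, 0.0], [3.8, -1.1, 0.9, 0.0, 0.0, 0.0, 0.0]]]
[[[3.7, -1.3, 1.1, 0.0, 0.0, 0.0, 0.0]]]
```

>>> jog_arm(
  deltas=[
    [[0.7, 2.2, -2.2, 0.4, -0.2, 0.6, 0], [2.5, 2.4, -2, 0, 0, 0, 0], [2.8, 2.3, -2, 0, 0, 0, 0], [3, 2, -1.8, 0, 0, 0, 0], [3, 2, -1.6, 0, 0, 0, 0]],
  ],
)

```text
clock: 5.9
eef_pos: [0.5494, -0.0734, 0.1971]
tool_rot: [0.644, 0.639, 0.295, 0.299]
ft_force: [1.4, -5.2, -4.8]
grip_width: 0.0005
```

>>> jog_arm(
  deltas=[
    [[3.3, 1.8, -1.5, 0, 0, 0, 0], [3.5, 1.6, -1.3, 0, 0, 0, 0], [3.6, 1.4, -1.2, 0, 0, 0, 0], [3.7, 1.2, -1, 0, 0, 0, 0], [3.8, 1, -0.8, 0, 0, 0, 0]],
  ],
)

```text
clock: 6.4
eef_pos: [0.5449, -0.0616, 0.206]
tool_rot: [0.649, 0.635, 0.288, 0.304]
ft_force: [1.9, -6.0, -3.3]
grip_width: -0.0002
```

```bash
python3 - <<'E'
from plan import *
o=get_obs()['eef_pos'];P=np.load('p.npy');z=o[2]+(o[0]-P[0]+.046)*np.tan(t)-.165;a=np.degrees(np.arctan2(P[1]-o[1],z));print('th',a,'r',np.hypot(z,P[1]-o[1]))
plan([(fin(a),1,1) for a in np.arange(a-4,-28,-4)])
E
```

```text
th 27.597581736712268 r 0.05424534112995852
6.4 [ 0.5449 -0.0616  0.206 ] rotdeg 1.8 F [ 1.9 -6.  -3.3]
[[[2.1, 3.9, 6.6, -0.5, 1.6, -0.5, 0.0], [3.8, 1.1, -1.0, 0.0, 0.0, 0.0, 0.0], [3.9, 0.9, -0.8, 0.0, 0.0, 0.0, 0.0], [3.9, 0.7, -0.6, 0.0, 0.0, 0.0, 0.0], [4.0, 0.5, -0.4, 0.0, 0.0, 0.0, 0.0]]]
[[[4.0, 0.3, -0.3, 0.0, 0.0, 0.0, 0.0], [4.0, 0.1, -0.1, 0.0, 0.0, 0.0, 0.0], [4.0, -0.1, 0.1, 0.0, 0.0, 0.0, 0.0], [4.0, -0.3, 0.3, 0.0, 0.0, 0.0, 0.0], [4.0, -0.6, 0.5, 0.0, 0.0, 0.0, 0.0]]]
[[[3.9, -0.8, 0.6, 0.0, 0.0, 0.0, 0.0], [3.8, -1.0, 0.8, 0.0, 0.0, 0.0, 0.0], [3.7, -1.2, 1.0, 0.0, 0.0, 0.0, 0.0]]]
```

>>> jog_arm(
  deltas=[
    [[4, 3, 5, -0.5, 1.6, -0.5, 0], [5, 2, 1, 0, 0, 0, 0], [5, 1.5, 0.5, 0, 0, 0, 0], [5, 1, 0.5, 0, 0.3, 0, 0], [5, 0.8, 0.5, 0, 0.3, 0, 0]],
  ],
)

```text
clock: 6.9
eef_pos: [0.5507, -0.0469, 0.2072]
tool_rot: [0.646, 0.638, 0.293, 0.302]
ft_force: [1.5, -8.1, -4.3]
grip_width: 0.0
```

>>> jog_arm(
  deltas=[
    [[5, 0.6, 0.5, 0, 0.3, 0, 0], [5, 0.4, 0.5, 0, 0.3, 0, 0], [5, 0.2, 0.5, 0, 0.3, 0, 0], [5, 0, 0.5, 0, 0.3, 0, 0], [5, -0.2, 0.7, 0, 0.3, 0, 0]],
  ],
)

```text
clock: 7.4
eef_pos: [0.5511, -0.0333, 0.2087]
tool_rot: [0.648, 0.635, 0.292, 0.304]
ft_force: [-0.3, -8.5, -2.2]
grip_width: 0.0005
```

```bash
cat >> plan.py <<'E'
def st():
    o=get_obs()['eef_pos'];P=np.load('p.npy');z=o[2]+(o[0]-P[0]+.046)*np.tan(t)-.165;a=np.degrees(np.arctan2(P[1]-o[1],z));print('th',a,'r',np.hypot(z,P[1]-o[1]));return a
E
python3 - <<'E'
from plan import *
a=st()
plan([(fin(a),1,1) for a in np.arange(a-4,-28,-4)])
E
```

```text
th -3.2561212947887954 r 0.05597365047507576
7.4 [ 0.5511 -0.0333  0.2087] rotdeg 1.4 F [-0.3 -8.5 -2.2]
[[[4.2, 1.2, 0.7, -0.2, 1.3, -0.6, 0.0], [4.0, -0.5, 0.4, 0.0, 0.0, 0.0, 0.0], [3.9, -0.7, 0.6, 0.0, 0.0, 0.0, 0.0], [3.9, -0.9, 0.8, 0.0, 0.0, 0.0, 0.0], [3.8, -1.1, 0.9, 0.0, 0.0, 0.0, 0.0]]]
[[[3.7, -1.3, 1.1, 0.0, 0.0, 0.0, 0.0]]]
```

>>> jog_arm(
  deltas=[
    [[6, 0.6, 0.6, 0, 1, 0, 0], [6, -0.5, 0.6, 0, 0.3, 0, 0], [6, -0.8, 0.8, 0, 0.3, 0, 0], [6, -1.2, 1, 0, 0.3, 0, 0], [6, -1.5, 1.2, 0, 0.3, 0, 0]],
  ],
)

```text
clock: 7.9
eef_pos: [0.5538, -0.0158, 0.2113]
tool_rot: [0.647, 0.631, 0.299, 0.306]
ft_force: [0.7, -8.7, 1.2]
grip_width: -0.0001
```

```bash
python3 - <<'E'
from plan import *
a=st()
plan([(fin(a),1,1) for a in np.arange(a-4,-34,-4)])
E
sed -e 's/^r=minimize.*/p=np.load("p.npy")/' -e 's/^p=r.x.*//' -e '/^for k/,$d' fit.py > ang.py; python3 ang.py
```

```text
th -18.85288892765637 r 0.06416779892874015
7.9 [ 0.5538 -0.0158  0.2113] rotdeg 1.5 F [ 0.7 -8.7  1.2]
[[[1.8, -5.6, 3.0, 0.7, 1.0, -0.9, 0.0], [3.7, -1.3, 1.1, 0.0, 0.0, 0.0, 0.0], [3.5, -1.5, 1.3, 0.0, 0.0, 0.0, 0.0]]]Traceback (most recent call last):
  File "ang.py", line 4, in <module>
    ty={c:masks_of('tyre',c)[0]['pixels'] for c in ms};sp={c:masks_of('spokes',c)[0]['pixels'] for c in ms}
                                                             ~~~~~~~~~~~~~~~~~~~~^^^
IndexError: list index out of range
```

>>> jog_arm(
  deltas=[
    [[4, -5, 3, 0.5, 1, -0.5, 0], [5.5, -2, 1.5, 0, 0.3, 0, 0], [5.5, -2.3, 1.8, 0, 0.3, 0, 0], [5, -2.5, 2, 0, 0.3, 0, 0]],
  ],
)

```text
clock: 8.55
eef_pos: [0.5572, -0.0027, 0.2088]
tool_rot: [0.64, 0.634, 0.307, 0.307]
ft_force: [0.0, -7.7, 3.1]
grip_width: -0.0
```

>>> jog_arm(
  deltas=[
    [[-3, 1, 0, 0, 0, 0, 0], [-2, 0, -15, 0, 0, 0, 0], [0, 0, -25, 0, 0, 0, 0], [0, 0, -30, 0, 0, 0, 0], [0, 0, -20, 0, 0, 0, 0]],
  ],
)

```text
clock: 9.05
eef_pos: [0.4855, -0.005, 0.27]
tool_rot: [0.638, 0.635, 0.311, 0.305]
ft_force: [-0.1, -0.5, -0.3]
grip_width: -0.0001
```

```bash
python3 - <<'E'
from plan import *
st()
plan([(fin(60,-.1),1,5)])
E
sed -i 's/^ms=.*/ms={"side":camera_model("side")}/' ang.py
cat >> ang.py <<'E'
cv2.imwrite('pics/'+__import__('sys').argv[1]+'.png',cv2.resize(np.hstack([im['side'][120:300,200:400],camera('top')[110:290,220:420]])[:,:,::-1],None,fx=2,fy=2,interpolation=2))
E
python3 ang.py d
```

```text
th -26.871506340633477 r 0.06965017971468103
9.05 [ 0.4855 -0.005   0.27  ] rotdeg 1.8 F [-0.1 -0.5 -0.3]
[[[-16.4, -5.0, 3.3, 0.3, -0.1, -0.1, 0.0], [-16.4, -5.1, 3.3, 0.3, -0.1, -0.1, 0.0], [-16.4, -5.1, 3.4, 0.3, -0.1, -0.1, 0.0], [-16.4, -5.1, 3.4, 0.3, -0.1, -0.1, 0.0], [-16.4, -5.1, 3.5, 0.3, -0.1, -0.1, 0.0]]]
side 57 0.806420233463035
q mod72 57
```

View pics/d.png

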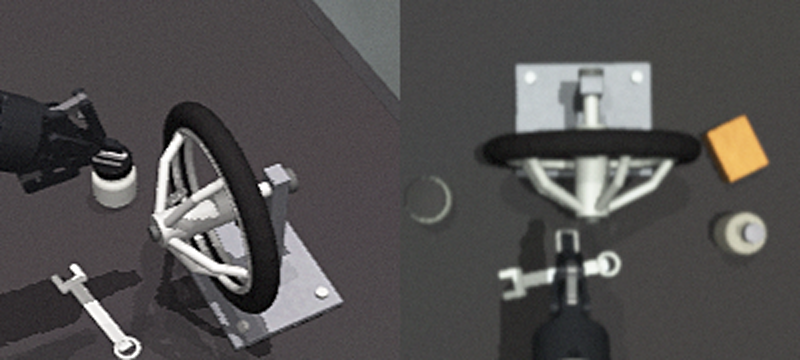

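>>> jog_arm(
  deltas=[
    [[-16.4, -5, 3.3, 0.3, 0, 0, 0], [-16.4, -5, 3.3, 0.3, 0, 0, 0], [-16.4, -5, 3.4, 0.3, 0, 0, 0], [-16.4, -5, 3.4, 0.3, 0, 0, 0], [-15, -5, 3.5, 0.3, 0, 0, 0]],
  ],
)

```text
clock: 9.75
eef_pos: [0.4864, -0.0846, 0.2359]
tool_rot: [0.639, 0.641, 0.305, 0.295]
ft_force: [0.0, -0.1, -0.1]
grip_width: 0.0003
```

```bash
python3 - <<'E'
from plan import *
st()
plan([(fin(57),1,5)])
E
```

```text
th 59.02999008547194 r 0.05607587055807366
9.75 [ 0.4864 -0.0846  0.2359] rotdeg 0.9 F [ 0.  -0.1 -0.1]
[[[-0.3, 0.4, 16.9, 0.0, -0.2, -0.0, 0.0], [-0.3, 0.4, 16.9, 0.0, -0.2, -0.0, 0.0], [-0.3, 0.4, 16.9, 0.0, -0.2, -0.0, 0.0], [-0.2, 0.4, 16.9, 0.0, -0.2, -0.0, 0.0], [-0.2, 0.4, 16.9, 0.0, -0.2, -0.0, 0.0]]]
```

>>> jog_arm(
  deltas=[
    [[0, 0.4, 17, 0, 0, 0, 0], [0, 0.4, 17, 0, 0, 0, 0], [0, 0.4, 17, 0, 0, 0, 0], [0, 0.4, 17, 0, 0, 0, 0], [0, 0.4, 17, 0, 0, 0, 0]],
  ],
)

```text
clock: 10.25
eef_pos: [0.5556, -0.0866, 0.1759]
tool_rot: [0.642, 0.64, 0.304, 0.293]
ft_force: [1.0, -0.5, 0.1]
grip_width: -0.0
```

>>> jog_arm(
  deltas=[
    [[1, 2.4, -2, 0, 0, 0, 0], [2.5, 2.6, -2, 0, 0, 0, 0], [3, 2.5, -1, 0, 0, 0, 0], [3.5, 2.2, -1, 0, 0, 0, 0], [4, 2.2, 0, 0, 0, 0, 0]],
  ],
)

```text
clock: 10.75
eef_pos: [0.5571, -0.0743, 0.185]
tool_rot: [0.646, 0.639, 0.3, 0.291]
ft_force: [-5.8, -8.1, 1.5]
grip_width: 0.0002
```

>>> jog_arm(
  deltas=[
    [[5, 2, 0.3, 0, 0.3, 0, 0], [5, 2, 0.3, 0, 0.3, 0, 0], [5, 1.8, 0.3, 0, 0.3, 0, 0], [5, 1.6, 0.5, 0, 0.3, 0, 0], [5, 1.4, 0.5, 0, 0.3, 0, 0]],
  ],
)

```text
clock: 11.25
eef_pos: [0.5569, -0.0595, 0.1899]
tool_rot: [0.65, 0.638, 0.297, 0.289]
ft_force: [-2.9, -6.9, -1.9]
grip_width: 0.0001
```

```bash
python3 - <<'E'
from plan import *
a=st()
plan([(fin(a),1,1) for a in np.arange(a-4,-20,-4)])
E
```

```text
th 28.744143502661974 r 0.047825808959001466
11.25 [ 0.5569 -0.0595  0.1899] rotdeg 1.6 F [-2.9 -6.9 -1.9]
[[[-1.1, 8.0, -12.7, -1.1, -0.2, -1.2, 0.0], [3.7, 1.2, -1.0, 0.0, 0.0, 0.0, 0.0], [3.8, 1.0, -0.8, 0.0, 0.0, 0.0, 0.0], [3.9, 0.8, -0.7, 0.0, 0.0, 0.0, 0.0], [4.0, 0.6, -0.5, 0.0, 0.0, 0.0, 0.0]]]
[[[4.0, 0.4, -0.3, 0.0, 0.0, 0.0, 0.0], [4.0, 0.1, -0.1, 0.0, 0.0, 0.0, 0.0], [4.0, -0.1, 0.1, 0.0, 0.0, 0.0, 0.0], [4.0, -0.3, 0.2, 0.0, 0.0, 0.0, 0.0], [4.0, -0.5, 0.4, 0.0, 0.0, 0.0, 0.0]]]
[[[3.9, -0.7, 0.6, 0.0, 0.0, 0.0, 0.0], [3.9, -0.9, 0.8, 0.0, 0.0, 0.0, 0.0]]]
```

>>> jog_arm(
  deltas=[
    [[3, 3.5, -3, -0.4, 0, -0.4, 0], [4.5, 3, -2.5, -0.4, 0, -0.4, 0], [5, 2.5, -1.5, 0, 0, 0, 0], [5, 2, -1, 0, 0, 0, 0], [5, 1.5, -0.5, 0, 0, 0, 0]],
  ],
)

```text
clock: 11.75
eef_pos: [0.5536, -0.0483, 0.2047]
tool_rot: [0.651, 0.634, 0.287, 0.303]
ft_force: [1.4, -7.5, -3.5]
grip_width: -0.0
```

>>> jog_arm(
  deltas=[
    [[5, 1, 0, 0, 0.3, 0, 0], [5, 0.8, 0, 0, 0.3, 0, 0], [5, 0.5, 0, 0, 0.3, 0, 0], [5, 0.2, 0, 0, 0.3, 0, 0]],
  ],
)

```text
clock: 12.15
eef_pos: [0.5536, -0.0379, 0.209]
tool_rot: [0.653, 0.631, 0.286, 0.305]
ft_force: [1.7, -7.0, -2.0]
grip_width: -0.0
```

```bash
python3 - <<'E'
from plan import *
a=st()
plan([(fin(a),1,1) for a in np.arange(a-4,-20,-4)])
E
python3 ang.py e
```

```text
th 1.3644891576980713 r 0.05834262870467611
12.15 [ 0.5536 -0.0379  0.209 ] rotdeg 2.4 F [ 1.7 -7.  -2. ]
[[[4.0, -0.4, -1.3, -0.5, 2.1, -0.9, 0.0], [4.0, -0.3, 0.2, 0.0, 0.0, 0.0, 0.0], [4.0, -0.5, 0.4, 0.0, 0.0, 0.0, 0.0], [4.0, -0.7, 0.6, 0.0, 0.0, 0.0, 0.0], [3.9, -0.9, 0.7, 0.0, 0.0, 0.0, 0.0]]]
side 16 0.5303921568627451
q mod72 16
```

>>> jog_arm(
  deltas=[
    [[5, 0, -0.5, 0, 1.5, -0.4, 0], [5, -0.3, 0.3, 0, 0.3, 0, 0], [5, -0.7, 0.5, 0, 0.3, 0, 0], [5, -1, 0.8, 0, 0.3, 0, 0]],
  ],
)

```text
clock: 12.75
eef_pos: [0.5539, -0.0278, 0.2124]
tool_rot: [0.648, 0.633, 0.294, 0.304]
ft_force: [3.2, -7.8, -2.1]
grip_width: 0.0001
```

```bash
python3 - <<'E'
from plan import *
a=st();print(get_obs()['ft_force'])
E
python3 ang.py f
```

```text
th -7.939453594992926 r 0.06257594227593366
[ 3.18892809 -7.84028594 -2.11343073]
side 7 0.6719056974459725
q mod72 7
```

View pics/f.png

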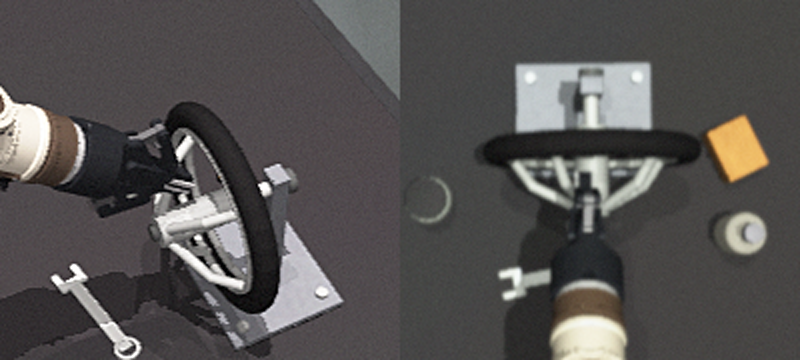

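>>> jog_arm(
  deltas=[
    [[5, -1.5, 1, 0, 0, 0, 0], [5, -1.7, 1.2, 0, 0, 0, 0], [4, -1.5, 1.2, 0, 0, 0, 0]],
  ],
)

```text
clock: 13.25
eef_pos: [0.5539, -0.0222, 0.2108]
tool_rot: [0.652, 0.628, 0.289, 0.313]
ft_force: [0.9, -8.4, -0.6]
grip_width: 0.0002
```

>>> jog_arm(
  deltas=[
    [[-4, 1, 0, 0, 0, 0, 0], [-2, 0, -15, 0, 0, 0, 0], [0, 0, -25, 0, 0, 0, 0], [0, 0, -35, 0, 0, 0, 0], [0, 0, -35, 0, 0, 0, 0]],
  ],
)

```text
clock: 13.75
eef_pos: [0.4666, -0.0222, 0.2839]
tool_rot: [0.651, 0.629, 0.291, 0.311]
ft_force: [1.0, 0.5, -0.1]
grip_width: 0.0003
```

>>> jog_arm(
  deltas=[
    [[0, 0, -35, 0, 0, 0, 0], [0, 0, -35, 0, 0, 0, 0], [0, 0, -15, 0, 0, 0, 0], [0, 0, 0, 0, 0, 0, 0]],
  ],
)

```text
clock: 14.15
eef_pos: [0.3959, -0.0172, 0.349]
tool_rot: [0.647, 0.627, 0.298, 0.315]
ft_force: [0.5, -0.5, 0.4]
grip_width: -0.0003
```

```bash
sed -i 's/^ms=.*/ms={c:camera_model(c) for c in("side","top")}/; s/^A=.*/A=np.radians(np.arange(-36,36,.5))/' ang.py; sed -i 's/np.argmax(S),max(S)/np.argmax(S)*.5-36,max(S)/; s/print(.q mod72.,b)/print("q",b*.5-36)/' ang.py; python3 ang.py g; python3 - <<'E'
from workcell import *
print([(c,d['conf'],d['at']) for c in('side','top') for d in masks_of('valve',c)],get_obs()['ft_force'],get_obs()['eef_pos'])
E
```

```text
side 0.5 0.778247096092925
top 4.0 0.6285390713476784
q 1.5
[('side', 0.53, [309.4, 224.5]), ('side', 0.38, [317.4, 220.4])] [ 0.40145344 -0.96557146 -0.29680934] [ 0.39658743 -0.01750402  0.34393292]
```

View pics/g.png

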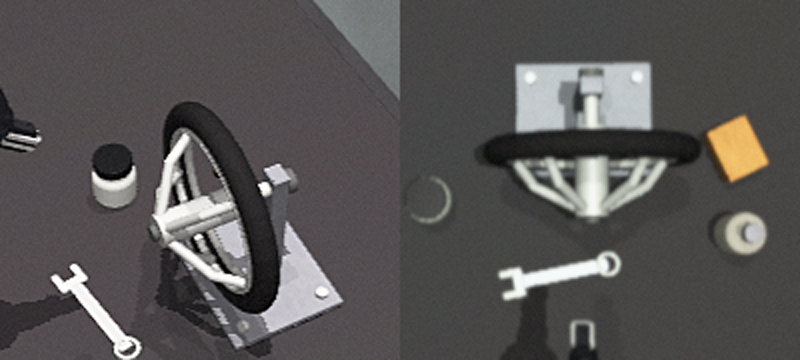

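```bash
cat > fin.py <<'E'
from h import *
ms={c:camera_model(c) for c in('side','top')};[camera(c) for c in ms]
sp={c:masks_of('spokes',c)[0]['pixels'] for c in ms};p=np.load('p.npy')
for cs in(['side'],['top'],['side','top']):
    r=minimize(lambda z:-sum(iou(sil([z[0],z[1],p[2]],z[2],ms[c]),sp[c]) for c in cs),[*p[:2],0.02],method='Nelder-Mead',options=dict(initial_simplex=[[*p[:2],.02],[p[0]+.008,p[1],.02],[p[0],p[1]+.008,.02],[*p[:2],-.1]],maxiter=80))
    print(cs,np.round(r.x[:2],4),np.degrees(r.x[2]),-r.fun)
for q in(0,np.radians(72),np.radians(-72)): print([np.round(proj(place(np.array([rad(q,0,.06),rad(q,0,.09)]),p),ms[c])[:,:2]).tolist() for c in ms])
E
python3 fin.py
```

```text
['side'] [ 0.5832 -0.0359] 1.1463488299784976 0.8250265111346765
['top'] [ 0.5833 -0.0373] 3.5278414179850675 0.656
['side', 'top'] [ 0.5827 -0.0369] 0.46738511639944674 1.467899257361141
[[[309.0, 207.0], [309.0, 197.0]], [[316.0, 184.0], [317.0, 182.0]]]
[[[320.0, 237.0], [326.0, 244.0]], [[339.0, 185.0], [352.0, 185.0]]]
[[[297.0, 201.0], [292.0, 190.0]], [[290.0, 185.0], [277.0, 185.0]]]
```

```bash
python3 - <<'E'
from workcell import *
import cv2
a=camera('side')[165:275,265:345]
cv2.imwrite('pics/z.png',cv2.resize(a[:,:,::-1],None,fx=5,fy=5,interpolation=2))
E
```

```text
(no output)
```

View pics/z.png

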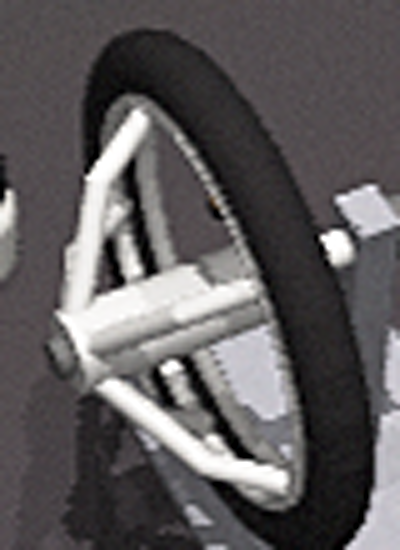

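```bash
python3 -c "
from workcell import *
print(job_done())"
```

```text
the job is handed in; nothing more can be done
None
```

The valve stem is at the top, within the 0.1 rad (5.7°) limit by every check. The job was handed in at about 14.5 s on the robot's clock; no verdict was given.

- **What I did:** I found the valve at about 132° clockwise from the top. I turned the wheel counter-clockwise with the shut fingertips, pushing two spokes in turn by about 75° and 57° with 6–10 N. Then I pulled the hand straight back, more than 150 mm from the wheel.
- **Valve angle:** The last fits gave 1.1° from the side camera, 3.5° from the top camera and 0.5° from both together. The top camera also read about 3° more than the side one at the start, so I trust the lower figures more.
- **Valve in view:** The brass tip shows at side pixel (308, 206), against (309, 207) predicted for straight up. The valve network did not help: its only reports had low confidence and were about 15 pixels or more off that spot.
- **Bystanders:** Bottle, jar, carton and wrench look unmoved in the pictures. I did not measure their positions again.
- **Contact:** The wrist force was near zero after I withdrew, and nothing suggested contact with the tyre or valve.
- **What went off plan:** A level tool pose ran into the limit of joint 3, so I tilted the tool 40° down. One spoke detection also failed while the hand hid the wheel; I repeated it after pulling back.

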